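Tighten a water filter nut: finger-tight, then one flat with the spanner

ROBOT

A 7-joint arm with a two-finger parallel gripper is mounted at the origin on a cart in front of the work surface, level with it; the furniture and walls round the work are solid. World frame = base frame: x ahead of the robot, y to its left, z up, the work surface at z = 0. Lengths are in mm, angles in rad, forces in N, time in s.
With the tool pointing down it reaches from about 425 to 950 mm from the base axis. Payload 4.7 kg.
Tool frame: the origin (TCP) lies on the centre line of the jaws, within the pads' length; the fingertips stand 14 mm ahead of it and the grasp point (between the pads) lies 5 mm behind it (bot.tip_reach is the distance from the TCP to the fingertips, in mm); z points along the fingers, y is the line along which they close (so a half turn about z gives the same grasp; the last joint's range is limited). The gripper opens to 87 mm and grips with 3 to 60 N. Pads are 19 mm wide; open, the fingers measure 117 mm over their backs; the gripper's body (75 mm by 190 mm) begins 51 mm behind the grasp point.
Start: joints at [-0.029, 0.469, -0.049, 1.532, 0.024, 1.141, -0.082], TCP at [675.017, 0.046, 236.573] pointing down, gripper open.
Joint ranges: [-2.59, 2.59], [-0.33, 1.99], [-1.39, 1.29], [0.1, 2.45], [-1.04, 4.18], [0.21, 1.99], [-2.66, 2.66]. Speed limits (rad/s): [2.57, 2.57, 3.14, 3.14, 3.14, 3.14, 3.14].

INTERFACE

Orientations are given as a unit quaternion [x, y, z, w].
In Python, from workcell import bot gives the robot as it stands. Calls block until the motion is done:
- bot.move_ptp(position, orientation): joint-space move of the TCP to a pose.
- bot.move_l(position, rot=None, velocity=150, until_force=None): straight line of the TCP; rot=None keeps the orientation; velocity is the mean speed in mm/s. With until_force (N) it stops when the force on the tool has changed by that much, and returns True; else False.
- bot.goto_joints(angles): joint-space move.
- bot.open() and bot.clamp(strength=None): open the fingers fully, or close them until they stop; strength is the grip in N (None keeps the last).
- bot.dwell(seconds).
- bot.ik(position, orientation): joint angles nearest the present ones, or None.
- bot.get_obs(): the state.
- bot.read_camera(name): name is "scene" or "side" or "wrist"; returns a dict with "pixels" (400x640x3 uint8, red, green, blue), "vfov" (degrees; the focal length in pixels is half the picture's height over the tangent of half this angle, whatever the lens; pixels are square), "cx", "cy" (the principal point, pixels), "R" (3x3) and "t" (3): a world point X has camera coordinates R X + t; the wrist camera has in their place "hand_eye" (4x4, takes a point from camera to tool coordinates, whose origin is the TCP and whose axes are the flange's). Camera axes: x right, y down, z forward; pixel columns grow to the right and rows downward; lengths in mm; the calibration is good to about 2 mm. A picture is of the moment at which its call begins: read the wrist's pose just before it. There is no depth.
A pose or a line that the arm cannot do raises bot.MotionError and nothing moves.
- bot.job_done(): hands the job in; it is judged then, once.
Trained networks look in the newest picture that a camera, given by its name, has taken for a name from the list of things; names that differ only in an ending like _2 or _b are one class to them, and where a whole thing is asked for, a point or a joint stands for the part that bears it (a point fixed in the world has none). Each returns a list of dicts, best first, with "p" (0 to 1); they miss things now and then, are a little off and sometimes report something else, mostly with a low value. They report only what shows in the picture. A call takes as long as a camera call. They do not tell look-alikes from the thing itself.
- bot.recognise(thing, camera): "uv" ([column, row] in pixels, amid what is visible of it).
The state is a dict: "time": time; "q": joint angles; "qvel": joint speeds; "joint_torque": joint torques, N m; "tcp_pos": TCP position; "tcp_rot": TCP orientation; "contact_force": force on the tool from outside, world axes, zero at the start; "ft_torque": the same for the moment, N m; "grip_width": finger opening in mm; "gripper_force": force on a finger pad.
Only numpy, scipy, OpenCV 4.12 (cv2) and the standard library are available. Lean on these libraries where they do the work, as an engineer would, in place of code of your own. Each camera call takes 0.05 s, during which the arm holds its last target. There are 200 camera calls.

TASK

Run the loose brass nut on top of the water filter down clockwise with the fingers until you feel it firmly finger-tight, and do not tighten it further by hand. Then take the open-ended spanner and turn the nut one flat (60 degrees) further, no more, and lay the spanner back flat on the table clear of the filter. Leave the kitchen things around the work where they are.

Things in the scene. Friction and masses are not known exactly. Their poses are not given: they have to be found in the camera images.
- nut: brass hexagon nut, vertical axis, on top of the filter; 36 mm across flats, 20 mm high. Origin: on the axis at the hexagon's underside, 50 mm above the table; z up; x is square to the flat with a red stripe, so flats face every 60 degrees from x. On top a 25 mm collar, then a 15 mm copper stub ending 40 mm above the origin. Turns clockwise (from above) to tighten, without rising or sinking
- filter: squat filter fixed to the table: grey round foot 112 mm across, 10 mm high; white body with a steel top, 76 mm across up to 40 mm; then a brass neck 29 mm across that carries the nut. A 12 mm inlet stub reaches out to 56 mm from the axis at 24 mm height. Origin on the axis at table height, z up. Behind stands a fixed storage box, its front 0.72 m ahead of the robot, to the left of y = -0.07
- washer (a joint): wind-up of the sealing washer, rad, = torque on the nut / 8 N m. The nut starts 0.5 to 1.1 rad loose (not shown) and turns with a drag of 0.14 N m (0.018 rad) until it binds springily; it is finger-tight from 0.28 N m (0.035 rad) up to 0.6 N m (0.075 rad). Springs back to 0 when let go
- tightening (a joint): how far the nut has been turned past finger-tight, rad: 0 at the start, stays where it is left. It yields at a steady 0.7 N m; fingers must stop before. One flat brings it to 1.05. Under load the nut itself leads it by the washer's 0.09 rad
- spanner: steel open-ended spanner, red handle, lying flat, 206 mm long, 0.18 kg. Origin: centre of the jaw (on the nut's axis when home), level with the handle's underside; x points out of the mouth, z up. Jaw 38.5 mm wide (some play on the nut), 12 mm thick, mid-plane 10 mm above the origin; prongs reach 26 mm ahead, flaring from 10 mm on, 65 mm wide in all; throat 21.5 mm behind the origin
- grip (a point): middle of the spanner's red handle, 120 mm behind the jaw's centre and 10 mm above the underside; the handle is 110 mm long, 18 mm wide, 20 mm high
- bowl_pickles: dark bowl, 132 mm across, 63 mm high, behind the work; leave alone
- fish_sauce: slim sauce bottle, 47 mm across, 188 mm high, left of the work; leave alone
- pepper_jar: jar with a dark cap, 44 mm across, 96 mm high, left of the work; leave alone
- tape_roll: roll of brown tape, 96 mm across, 48 mm high, left of the work; leave alone
- garlic: garlic bulb, 59 mm, behind the work; leave alone
- lime: green lime, 50 mm, right of the work; leave alone
- king_mushroom: pale mushroom, 110 mm long, left of the work; leave alone
Not all that is in view belongs to the job. Leave any blue look-alike of the filter alone.

How it is judged (in metres and radians):
On the way, in this order (a step that is already met when the one before it is completed fails the run):
1. the nut is run down finger-tight with the fingers (bound with at least 0.28 N m), the ferrule not yet tightened (value of joint washer above 0.035 rad and value of joint tightening below 0.1 rad and contact force between the fingers and nut above 1 N and contact force between spanner and nut below 0.1 N), for 0.1 s.
2. the spanner, seated on the nut, is turning it past finger-tight (value of joint tightening above 0.3 rad and contact force between spanner and nut above 1 N and horizontal distance between spanner and nut below 0.012 m), for 0.05 s.
3. the nut is one flat past finger-tight (value of joint tightening between 0.8 and 1.3 rad), for 0.2 s.
At the end, for the whole second after the job is handed in: The nut stands 60 degrees past finger-tight (0.80 to 1.30 rad), and the spanner lies flat and still on the table (within 8 mm of it, tilted less than 0.1 rad), its jaw more than 80 mm from the filter's axis and touching no part of the filter (all of step 3 and height (world z) of spanner below 0.008 m and angle between spanner's own z axis and vertical below 0.1 rad and horizontal distance between spanner and filter above 0.08 m and contact force between spanner and filter below 0.1 N and linear speed of spanner below 0.01 m/s).
It fails at once if the nut is overtightened (more than 1.30 rad past finger-tight) (value of joint tightening above 1.3 rad).
It fails at once if the fingers tighten the nut past finger-tight (fingers on the nut under tightening load with the ferrule already yielded by more than 0.1 rad) (value of joint tightening above 0.1 rad and value of joint washer above 0.05 rad and contact force between the fingers and nut above 1 N).
It fails at once if a kitchen thing is moved by more than 30 mm (distance of any of bowl_pickles, fish_sauce, pepper_jar, tape_roll, garlic, lime, king_mushroom from where it was at the start of the episode above 0.03 m).
It also fails if it takes over 72 s, if anything falls off the work surface, if the arm or the gripper's body presses on something with over 40 N, if the wrist force passes 120 N, or if a joint passes its speed limit or range.

## Working session

There is one attempt and no reset: what is moved stays moved. The work goes in short steps, each a Python script; the robot and the scene stay as the last script left them, time stands still between calls to the robot, and variables do not carry over. Pictures are saved under pics/ and viewed, at most 10 in all, crops included, and the job is handed in when it is done.

```bash
mkdir -p pics; ls
cat > h.py <<'E'
import numpy as np, cv2
from scipy.spatial.transform import Rotation as Rn
from workcell import bot
def snap(n,f=None):
    o=bot.get_obs(); c=bot.read_camera(n)
    if f: cv2.imwrite('pics/'+f,c['pixels'][:,:,::-1])
    if 'R' in c and c.get('R') is not None: R,t=np.array(c['R']),np.array(c['t'])
    else:
        T=np.eye(4);T[:3,:3]=Rn.from_quat(o['tcp_rot']).as_matrix();T[:3,3]=o['tcp_pos']
        M=np.linalg.inv(T@np.array(c['hand_eye']));R,t=M[:3,:3],M[:3,3]
    return dict(img=c['pixels'],R=R,t=t,f=200/np.tan(np.radians(c['vfov'])/2),cx=c['cx'],cy=c['cy'])
def ray(c,uv,z):
    d=c['R'].T@np.array([(uv[0]-c['cx'])/c['f'],(uv[1]-c['cy'])/c['f'],1]);o=-c['R'].T@c['t']
    return o+d*(z-o[2])/d[2]
def proj(c,X):
    p=c['R']@np.array(X)+c['t'];return p[:2]/p[2]*c['f']+[c['cx'],c['cy']]
def down(yaw): # tool z down, tool y along world angle yaw+90 ; tool x at yaw
    return (Rn.from_euler('z',yaw)*Rn.from_euler('x',np.pi)).as_quat()
E
python3 - <<'E'
from h import *
for n in ['scene','side','wrist']:
    c=snap(n,n+'.png')
    for th,z in [('nut',65),('filter',40),('spanner',10),('grip',10),('bowl_pickles',30),('fish_sauce',90),('pepper_jar',50),('tape_roll',25),('garlic',30),('lime',25),('king_mushroom',20)]:
        for r in bot.recognise(th,n)[:2]: print(n,th,np.round(r['uv']),round(r['p'],2),ray(c,r['uv'],z).round())
print(bot.get_obs()['tcp_rot'],bot.get_obs()['time'])
E
```

```text
pics
scene nut [282. 281.] 0.7 [ 314. -278.   65.]
scene nut [311. 204.] 0.52 [ 504. -120.   65.]
scene filter [313. 217.] 0.8 [ 494. -142.   40.]
scene filter [360. 321.] 0.75 [ 414. -459.   40.]
scene spanner [357. 261.] 0.61 [ 519. -308.   10.]
scene grip [357. 261.] 0.55 [ 520. -310.   10.]
scene bowl_pickles [309. 141.] 0.62 [656. 122.  30.]
scene bowl_pickles [312. 216.] 0.22 [ 496. -132.   30.]
scene fish_sauce [266. 116.] 0.83 [573. 239.  90.]
scene fish_sauce [289. 122.] 0.18 [617. 174.  90.]
scene pepper_jar [241. 132.] 0.7 [492. 259.  50.]
scene tape_roll [213. 154.] 0.76 [381. 247.  25.]
scene tape_roll [307. 142.] 0.68 [651. 127.  25.]
scene garlic [291. 118.] 0.46 [664. 245.  30.]
scene lime [308. 143.] 0.66 [652. 120.  25.]
scene lime [439. 296.] 0.6 [ 614. -510.   25.]
scene king_mushroom [247. 169.] 0.96 [441. 136.  20.]
side nut [291. 237.] 0.72 [ 315. -285.   65.]
side nut [350. 257.] 0.47 [ 420. -445.   65.]
side filter [321. 206.] 0.83 [ 506. -139.   40.]
side filter [291. 250.] 0.74 [ 303. -314.   40.]
side spanner [346. 239.] 0.62 [ 500. -310.   10.]
side spanner [290. 153.] 0.38 [651. 399.  10.]
side bowl_pickles [320. 168.] 0.98 [671. 148.  30.]
side fish_sauce [292. 152.] 0.58 [577. 229.  90.]
side pepper_jar [274. 162.] 0.68 [500. 252.  50.]
side tape_roll [248. 171.] 0.78 [390. 277.  25.]
side tape_roll [273. 160.] 0.34 [527. 329.  25.]
side garlic [308. 162.] 0.46 [651. 226.  30.]
side lime [416. 266.] 0.62 [ 593. -532.   25.]
side king_mushroom [272. 184.] 0.57 [438. 131.  20.]
side king_mushroom [250. 170.] 0.42 [401. 287.  20.]
wrist nut [169. 271.] 0.55 [515. -93.  65.]
wrist filter [179. 242.] 0.98 [517. -72.  40.]
wrist bowl_pickles [296.  67.] 0.96 [645. 104.  30.]
wrist lime [82. 39.] 0.35 [442. 130.  25.]
wrist king_mushroom [79. 43.] 0.8 [435. 127.  20.]
[7.07117885e-01 7.07095676e-01 5.33998317e-05 5.26100041e-06] 1.8
```

View pics/scene.png

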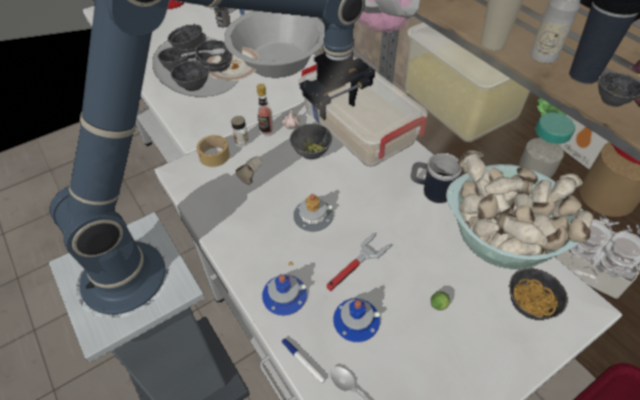

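View pics/wrist.png

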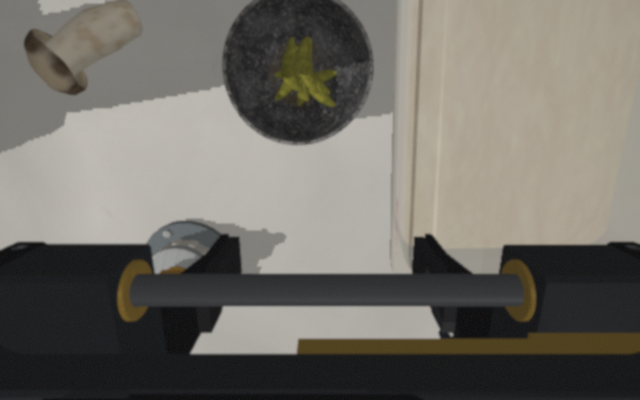

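The scene picture shows the filter with the brass nut at (313,208), the spanner with its handle at (345,273) and jaw at (375,245), and two blue look-alikes at (285,292) and (357,318). I'll look closer with the wrist camera.

Run:
```python
from h import *
c=snap('scene')
for uv in [(345,273),(375,245)]: print(ray(c,uv,10).round())
w=snap('wrist'); print('cam pos',(-w['R'].T@w['t']).round(), 'axis',(w['R'][2]).round(2),w['f'])
q=bot.get_obs()['tcp_rot']
bot.move_ptp([500,-235,260],q)
w=snap('wrist','w1.png')
for th,z in [('nut',65),('filter',40)]:
    for r in bot.recognise(th,'wrist')[:2]: print(th,np.round(r['uv']),r['p'],ray(w,r['uv'],z).round())
bot.move_ptp([560,-400,300],q)
w=snap('wrist','w2.png')
for th,z in [('spanner',10),('grip',10)]:
    for r in bot.recognise(th,'wrist')[:2]: print(th,np.round(r['uv']),r['p'],ray(w,r['uv'],z).round())
print(bot.get_obs()['time'])
a=cv2.imread('pics/w1.png');b=cv2.imread('pics/w2.png')
cv2.imwrite('pics/w12.png',np.vstack([a[:300],b[:300]]))
```

```text
[ 472. -321.   10.]
[ 589. -297.   10.]
cam pos [675.  75. 385.] axis [-0.   -0.27 -0.96] 348.6626794294814
nut [148. 222.] 0.96 [ 315. -282.   65.]
nut [257. 339.] 0.89 [ 421. -426.   65.]
filter [337.  54.] 0.89 [ 511. -116.   40.]
filter [172. 206.] 0.69 [ 330. -272.   40.]
spanner [301.  94.] 0.82 [ 529. -317.   10.]
grip [307.  96.] 0.6 [ 536. -318.   10.]
4.0833
```

View pics/w12.png

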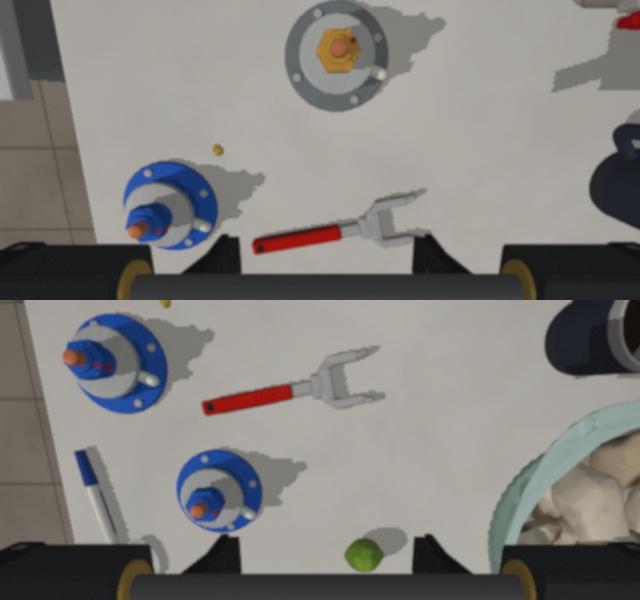

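w1 shows the real filter at about (337,54) with the nut's red stripe at (353,41), i.e. roughly up-right. w2 shows the spanner lying with its mouth at about +10° and its handle at (250,100). Next I fit the nut and spanner poses from closer views.

```bash
cat >> h.py <<'E'
from scipy.optimize import minimize
def nutpts(x,y,a):
    P=[]
    for k in range(6):
        b=a+np.pi/6+k*np.pi/3
        for z in (50,70): P.append([x+20.785*np.cos(b),y+20.785*np.sin(b),z])
    for b in np.linspace(0,2*np.pi,16,endpoint=False): P.append([x+7.5*np.cos(b),y+7.5*np.sin(b),90])
    return np.array(P)
def fitnut(c,x,y,a0s=np.radians([0,10,20,30,40,50])):
    hsv=cv2.cvtColor(c['img'],cv2.COLOR_RGB2HSV)
    m=((hsv[...,0]<28)|(hsv[...,0]>170))&(hsv[...,1]>110)&(hsv[...,2]>50)
    u=proj(c,[x,y,65]); Y,X=np.mgrid[:400,:640]
    m&=np.hypot(X-u[0],Y-u[1])<45*c['f']/np.linalg.norm(c['R']@[x,y,65]+c['t'])
    cs=cv2.findContours(m.astype(np.uint8),0,2)[0]; S=max(cs,key=cv2.contourArea)
    S=cv2.convexHull(S).reshape(-1,2)
    def rs(h,n=180):  # radial signature via support function
        d=np.linspace(0,2*np.pi,n,endpoint=False); return (h@np.array([np.cos(d),np.sin(d)])).max(0)
    s0=rs(S.astype(float))
    def cost(p):
        return np.mean((rs(np.array([proj(c,q) for q in nutpts(*p)]))-s0)**2)
    best=min((minimize(cost,[x,y,a],method='Nelder-Mead',options=dict(initial_simplex=[[x,y,a],[x+4,y,a],[x,y+4,a],[x,y,a+.15]],xatol=.01,fatol=1e-4)) for a in a0s),key=lambda r:r.fun)
    return best.x,best.fun
def redaxis(c,z=20,lo=250):
    hsv=cv2.cvtColor(c['img'],cv2.COLOR_RGB2HSV)
    m=((hsv[...,0]<6)|(hsv[...,0]>172))&(hsv[...,1]>150)&(hsv[...,2]>80)
    n,l,st,_=cv2.connectedComponentsWithStats(m.astype(np.uint8))
    i=1+np.argmax(st[1:,4]); Y,X=np.nonzero(l==i)
    (cu,cv),(w,h),_=r=cv2.minAreaRect(np.c_[X,Y].astype(np.float32))
    B=cv2.boxPoints(r); k=0 if np.linalg.norm(B[0]-B[1])<np.linalg.norm(B[1]-B[2]) else 1
    e1=(B[k]+B[(k+1)%4])/2; e2=(B[(k+2)%4]+B[(k+3)%4])/2
    return ray(c,e1,z),ray(c,e2,z),st[i,4]
E
python3 - <<'E'
from h import *
q=bot.get_obs()['tcp_rot']
bot.move_ptp([530,-400,160],q); w=snap('wrist','s1.png')
a,b,n=redaxis(w); print('handle ends',a.round(1),b.round(1),n,np.linalg.norm(a-b),(a+b)/2,np.degrees(np.arctan2(*(b-a)[1::-1])))
bot.move_ptp([510,-176,190],q); w=snap('wrist','n1.png')
p,f=fitnut(w,510,-116); print(p.round(2),np.degrees(p[2])%60,f)
im=cv2.imread('pics/n1.png')
for X in nutpts(*p): cv2.circle(im,tuple(int(v) for v in proj(w,X)),1,(0,255,0),-1)
u=proj(w,[p[0],p[1],65]).astype(int); cr=im[max(0,u[1]-90):u[1]+90,u[0]-120:u[0]+120]
s=cv2.imread('pics/s1.png')[:290]
cv2.imwrite('pics/v1.png',np.vstack([cv2.resize(cr,(640,int(640*cr.shape[0]/cr.shape[1])))[:400],s[:200]])[:600])
E
```

```text
handle ends [ 517.8 -313.1   20. ] [ 412.6 -333.5   20. ] 2758 107.14122748172383 [ 465.18772523 -323.28025614   20.        ] -169.0386912734924
[ 511.17 -115.85    0.55] 31.28085585472804 1.7464081149902035
```

View pics/v1.png

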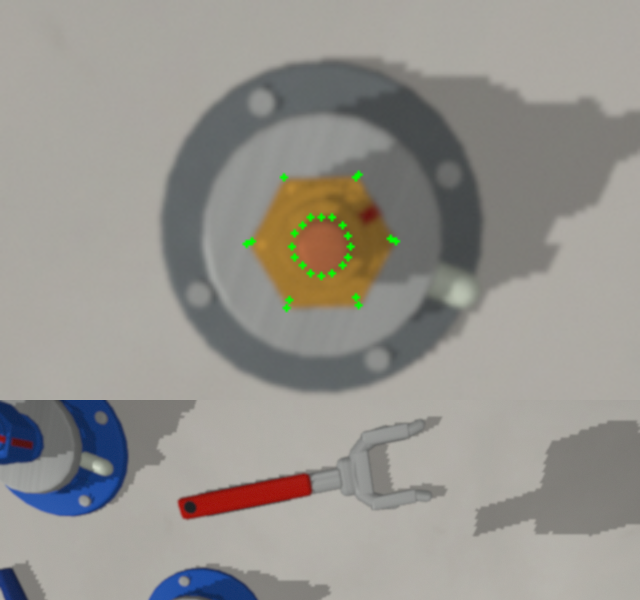

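The overlay matches the hexagon: the red stripe (370,213) points to about +31° and the nut's axis is at (511,-116). I'm gripping the nut with a closing line at 31° and turning it down clockwise while watching the moment.

Run:
```python
from h import *
y0=np.radians(121.3); P=[511.2,-115.9]
bot.move_ptp([*P,140],down(y0))
print(bot.move_l([*P,57],velocity=80,until_force=15))
b=bot.get_obs(); print(b['ft_torque'],b['contact_force'],b['q'][6])
bot.clamp(45); o=bot.get_obs(); print('w',o['grip_width'],o['gripper_force'],o['ft_torque'],o['contact_force'],o['tcp_pos'],o['time'])
t0=o['ft_torque'][2]
y=y0
for i in range(6):
    y-=0.06
    try: bot.move_l([*P,57],rot=down(y),velocity=60)
    except Exception as e: print(e);break
    o=bot.get_obs(); yy=Rn.from_quat(o['tcp_rot']); ya=np.arctan2(*yy.as_matrix()[1::-1,0])
    print(round(y0-y,3),round(y0-ya,4),np.round(o['ft_torque'],3),np.round(o['contact_force'],1),round(o['joint_torque'][6],3),round(o['grip_width'],2),round(o['time'],2))
    if abs(o['ft_torque'][2]-t0)>.3: break
```

```text
False
[ 0.04019073 -0.03834035 -0.03795455] [ 0.00432457 -0.10978307  0.23854302] 0.6379596747862668
w 35.72571777872017 44.99028967693448 [ 0.21530192 -0.46131332  0.06826632] [ 1.78602975  1.43536511 -0.57741447] [ 511.9371309  -115.55115193   57.10433228] 8.2583
0.06 0.058 [ 0.231 -0.647  0.097] [ 3.3  0.7 -2. ] -0.121 35.82 8.51
0.12 0.1175 [ 0.384 -0.817  0.075] [ 2.6  1.4 -2. ] -0.121 35.62 8.76
0.18 0.1773 [ 0.49  -0.903  0.03 ] [ 4.2  2.3 -2.4] -0.12 35.67 9.01
0.24 0.2372 [ 0.488 -1.015  0.051] [ 4.6  2.  -2.7] -0.11 35.71 9.26
0.3 0.2972 [ 0.457 -0.994  0.133] [ 4.   1.5 -3.4] -0.112 36.01 9.51
0.36 0.3569 [ 0.502 -1.037  0.103] [ 4.8  2.4 -2.7] -0.111 35.77 9.76
```

Run:
```python
from h import *
y0=np.radians(121.3); P=[511.9,-115.6]; y=y0-.36
def st():
    o=bot.get_obs(); ya=np.arctan2(*Rn.from_quat(o['tcp_rot']).as_matrix()[1::-1,0])
    return o,y0-ya
for i in range(60):
    o,a=st(); j=-o['joint_torque'][6]
    print(round(y0-y,3),round(a,4),np.round(o['ft_torque'][2],3),round(j,3),round(o['grip_width'],2),round(o['time'],2))
    if j>.42 or y0-y>1.35: break
    y-=0.04 if j<.15 else .01
    bot.move_l([*P,57],rot=down(y),velocity=60)
bot.dwell(.25); o,a=st(); print(a,o['joint_torque'][6],o['ft_torque'],o['gripper_force'],o['tcp_pos'])
```

```text
0.36 0.3569 0.103 0.111 35.77 9.76
0.4 0.3975 0.038 0.128 35.57 10.01
0.44 0.4383 0.074 0.127 35.43 10.26
0.48 0.4785 0.078 0.127 35.71 10.51
0.52 0.5186 0.117 0.128 35.97 10.76
0.56 0.5586 0.108 0.128 35.52 11.01
0.6 0.5986 0.103 0.128 35.61 11.26
0.64 0.6382 0.199 0.231 35.61 11.51
0.65 0.6492 0.284 0.283 35.62 11.76
0.66 0.6597 0.398 0.352 35.27 12.01
0.67 0.6697 0.398 0.417 35.72 12.26
0.68 0.6798 0.452 0.482 35.31 12.51
0.6799464213564503 -0.4742305353283882 [ 0.27176754 -0.00534898  0.48802636] 45.05328790416907 [ 511.78177905 -115.6275137    56.99187042]
```

Finger-tight at about 0.47 N m. I'll release, check the nut's pose, then pick up the spanner.

Run:
```python
from h import *
bot.open(); bot.move_l([511.8,-115.6,190])
bot.move_ptp([511,-176,190],down(np.pi/2)); w=snap('wrist','n2.png')
p,f=fitnut(w,511.5,-116); print('nut',p.round(2),(np.degrees(p[2])+30)%60-30,f)
G=[486.8,-319.1]; yw=np.radians(11)
bot.move_ptp([*G,130],down(yw))
print(bot.move_l([*G,16],velocity=90,until_force=12))
bot.clamp(60); o=bot.get_obs(); print(o['grip_width'],o['tcp_pos'],o['contact_force'],o['ft_torque'],o['time'])
bot.move_l([*G,150],velocity=120)
w=snap('wrist','h1.png'); o=bot.get_obs(); print(o['grip_width'],o['gripper_force'],o['contact_force'],o['ft_torque'],o['time'])
for d in (145.7,75): 
    for r in (98,170):
        X=[511.5-r*np.cos(np.radians(d)),-115.8-r*np.sin(np.radians(d)),66]; k=bot.ik(X,down(np.radians(d))); print(d,r,np.round(X),None if k is None else np.round(k,2))
```

```text
nut [ 5.1103e+02 -1.1596e+02 -6.0000e-02] -3.2434828046323716 1.9594171506930416
False
17.735951095337516 [ 486.7424117  -318.99818972   15.96799028] [-0.17426271  0.25605914 -0.03245232] [ 0.05589095  0.11698493 -0.03286701] 18.7167
17.43851067420879 59.996992349624634 [ 0.72963333 -0.4156261  -2.19049943] [0.04167037 0.14786146 0.03664341] 20.0333
145.7 98 [ 592. -171.   66.] [ 0.33  0.57 -0.16  1.82  0.12  0.77  1.08]
145.7 170 [ 652. -212.   66.] [ 0.36  0.66 -0.16  1.64  0.13  0.85  1.12]
75 98 [ 486. -210.   66.] [ 0.22  0.45  0.14  2.04 -0.1   0.66  0.16]
75 170 [ 468. -280.   66.] [ 0.35  0.47  0.15  2.   -0.11  0.67  0.3 ]
```

View pics/h1.png

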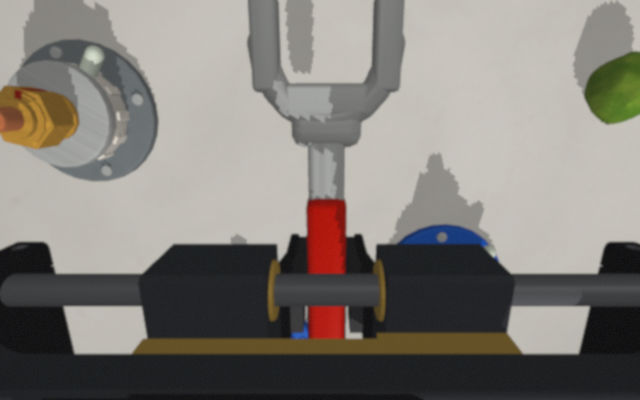

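The spanner is held square: the throat edge is at row ~84 and the mouth is centred near column 327, in line with the handle. I'll convert this to tool coordinates and slide it onto the nut.

Run:
```python
from h import *
w=snap('wrist'); o=bot.get_obs(); R=Rn.from_quat(o['tcp_rot']).as_matrix()
tl=lambda u,z: (R.T@(ray(w,u,z)-o['tcp_pos'])).round(1)
g=cv2.cvtColor(w['img'],cv2.COLOR_RGB2GRAY).astype(float)
for r in (30,50):
    d=np.diff(cv2.GaussianBlur(g[r-2:r+3].mean(0)[None],(5,1),0)[0]); i=[j for j in range(220,430) if abs(d[j])>5 and abs(d[j])==abs(d[j-3:j+4]).max()]; print(r,i,[tl((j,r),150) for j in i])
print('throat',tl((327,84),150),'handle',tl((327,210),154),tl((327,330),154))
```

```text
30 [248, 279, 287, 311, 372, 377, 402] [array([100.4, -29.9,  -1. ]), array([100.4, -17.9,  -1. ]), array([100.4, -14.8,  -1. ]), array([100.4,  -5.5,  -1. ]), array([100.4,  18.1,  -1.1]), array([100.4,  20. ,  -1.1]), array([100.4,  29.7,  -1.1])]
50 [247, 279, 288, 312, 371, 403] [array([ 93.2, -30.8,  -1. ]), array([ 93.2, -18.2,  -1. ]), array([ 93.2, -14.7,  -1. ]), array([93.2, -5.2, -1. ]), array([93.2, 18. , -1.1]), array([93.2, 30.5, -1.1])]
throat [80.5  0.7 -1. ] handle [28.5  0.7 -4.9] [-32.2   0.7  -4.9]
```

```bash
cat >> h.py <<'E'
N=np.array([511.7,-115.7])
def pose(d,r,z=66): return [*(N-r*np.array([np.cos(d),np.sin(d)])),z]
def stat(tag=''):
    o=bot.get_obs(); R=Rn.from_quat(o['tcp_rot']).as_matrix(); y=np.arctan2(R[1,0],R[0,0])
    f=R.T@np.array(o['contact_force']); v=N-np.array(o['tcp_pos'])[:2]
    print(tag,'yaw',round(np.degrees(y),2),'r',round(np.linalg.norm(v),1),'Ftool',f.round(1),'Mz',round(o['ft_torque'][2],2),'j7',round(o['joint_torque'][6],2),'z',round(o['tcp_pos'][2],1),'t',round(o['time'],2)); return f,o
E
python3 - <<'E'
from h import *
d=np.radians(146)
bot.move_ptp(pose(d,160,150),down(d)); bot.move_l(pose(d,160),velocity=100); stat()
print(bot.move_l(pose(d,125),velocity=60,until_force=10)); stat()
print(bot.move_l(pose(d,96),velocity=25,until_force=8)); stat()
snap('wrist','j1.png')
E
```

```text
yaw 146.0 r 160.6 Ftool [ 0.6 -0.2  2. ] Mz -0.0 j7 0.0 z 66.8 t 22.66
False
 yaw 146.0 r 125.3 Ftool [-0.6  0.1  2. ] Mz -0.05 j7 -0.0 z 66.2 t 23.39
True
 yaw 145.99 r 102.0 Ftool [-2.4 -0.5  1.5] Mz -0.05 j7 0.03 z 67.0 t 24.4
```

View pics/j1.png

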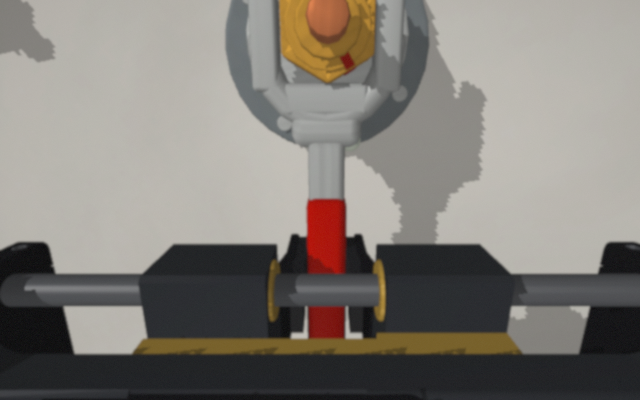

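The nut sits between the prongs with its corner at the throat (330,80). Now I turn clockwise about the nut's axis in small steps, logging the torque.

```bash
cat >> h.py <<'E'
def turn(dg,r=102,v=40,dw=0):
    d=np.radians(dg); bot.move_l(pose(d,r),rot=down(d),velocity=v)
    if dw: bot.dwell(dw)
    f,o=stat(); R=Rn.from_quat(o['tcp_rot']).as_matrix(); a=np.array([*N,62])-o['tcp_pos']
    T=np.array(o['ft_torque'][2]) - (a[0]*o['contact_force'][1]-a[1]*o['contact_force'][0])/1000
    print('   T about nut',T.round(2)); return T
E
python3 - <<'E'
from h import *
for k in range(1,11): turn(146-1.5*k)
E
```

```text
yaw 144.46 r 102.1 Ftool [-1.6 -0.7  1.4] Mz 0.02 j7 -0.03 z 65.9 t 24.7
   T about nut -0.05
 yaw 142.99 r 102.1 Ftool [-1.6  0.2  2. ] Mz 0.01 j7 -0.01 z 65.9 t 24.95
   T about nut 0.03
 yaw 141.49 r 102.0 Ftool [-2.4 -0.5  2.3] Mz -0.04 j7 0.01 z 65.9 t 25.2
   T about nut -0.09
 yaw 140.0 r 101.9 Ftool [-1.   0.8  2.1] Mz -0.04 j7 0.04 z 66.0 t 25.45
   T about nut 0.03
 yaw 138.5 r 101.9 Ftool [-2.1  0.8  2.1] Mz -0.16 j7 0.07 z 66.0 t 25.7
   T about nut -0.08
 yaw 137.02 r 101.9 Ftool [-0.7  1.3  1.7] Mz -0.1 j7 0.06 z 66.0 t 25.95
   T about nut 0.04
 yaw 135.52 r 101.8 Ftool [-1.   2.5  2.8] Mz -0.05 j7 0.02 z 66.0 t 26.2
   T about nut 0.2
 yaw 134.03 r 101.8 Ftool [-1.1  3.3  2.9] Mz -0.07 j7 -0.01 z 66.1 t 26.45
   T about nut 0.27
 yaw 132.53 r 101.7 Ftool [0.2 2.6 2.9] Mz 0.03 j7 -0.04 z 66.0 t 26.7
   T about nut 0.3
 yaw 131.03 r 101.7 Ftool [-0.1  3.9  2.5] Mz 0.03 j7 -0.08 z 66.0 t 26.95
   T about nut 0.43
```

Run:
```python
from h import *
for y in [129.5,128,126.5,125,123.5,122,120]: turn(y)
for y in [116,112,108,104]: turn(y)
w=snap('wrist','j2.png')
```

```text
yaw 129.53 r 101.7 Ftool [-0.2  5.3  2.6] Mz 0.14 j7 -0.11 z 66.0 t 27.2
   T about nut 0.68
 yaw 128.05 r 101.7 Ftool [1.3 4.5 2.6] Mz 0.12 j7 -0.14 z 66.1 t 27.45
   T about nut 0.58
 yaw 126.57 r 101.7 Ftool [0.9 5.5 2.6] Mz 0.13 j7 -0.13 z 66.1 t 27.7
   T about nut 0.7
 yaw 125.08 r 101.7 Ftool [1.6 4.5 3.1] Mz 0.07 j7 -0.12 z 66.1 t 27.95
   T about nut 0.52
 yaw 123.58 r 101.7 Ftool [1.2 6.  3.3] Mz 0.11 j7 -0.12 z 66.1 t 28.2
   T about nut 0.73
 yaw 122.09 r 101.7 Ftool [1.5 6.  2.7] Mz 0.16 j7 -0.11 z 66.1 t 28.45
   T about nut 0.76
 yaw 120.09 r 101.7 Ftool [1.8 5.5 2.4] Mz 0.08 j7 -0.11 z 66.1 t 28.7
   T about nut 0.64
 yaw 116.1 r 101.7 Ftool [1.7 5.8 3.1] Mz 0.02 j7 -0.09 z 66.1 t 29.02
   T about nut 0.61
 yaw 112.1 r 101.7 Ftool [3.1 5.7 2.5] Mz 0.1 j7 -0.09 z 66.1 t 29.35
   T about nut 0.69
 yaw 108.11 r 101.7 Ftool [3.9 5.2 2.7] Mz 0.09 j7 -0.1 z 66.2 t 29.68
   T about nut 0.62
 yaw 104.12 r 101.7 Ftool [2.7 5.1 2.8] Mz 0.08 j7 -0.11 z 66.2 t 30.0
   T about nut 0.6
```

View pics/j2.png

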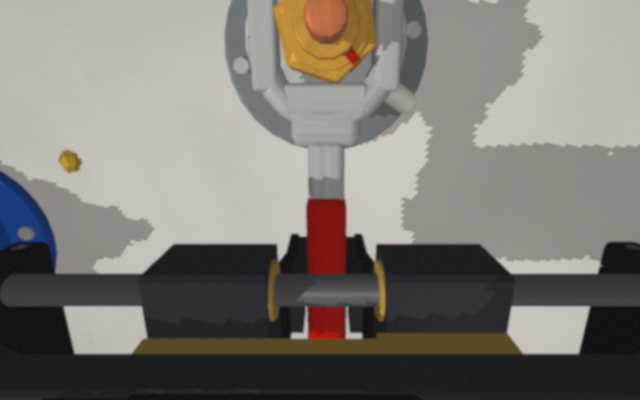

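The plateau at ~0.65–0.7 N m began near yaw 129°, so I stop at 69.

Run:
```python
from h import *
for y in [99,94,89,84,79,74,71,69]: turn(y)
bot.dwell(.3)
for y in [72,75,77]: turn(y)   # unload, centre in the play
```

```text
yaw 99.12 r 101.7 Ftool [3.2 4.7 3. ] Mz 0.1 j7 -0.12 z 66.2 t 30.43
   T about nut 0.58
 yaw 94.13 r 101.7 Ftool [2.8 5.3 3.3] Mz 0.16 j7 -0.14 z 66.2 t 30.8
   T about nut 0.7
 yaw 89.14 r 101.7 Ftool [4.1 4.9 3.6] Mz 0.14 j7 -0.16 z 66.3 t 31.18
   T about nut 0.64
 yaw 84.15 r 101.7 Ftool [4.8 5.2 3.7] Mz 0.17 j7 -0.18 z 66.3 t 31.55
   T about nut 0.7
 yaw 79.15 r 101.7 Ftool [5.1 5.3 2.9] Mz 0.14 j7 -0.2 z 66.3 t 31.93
   T about nut 0.69
 yaw 74.16 r 101.7 Ftool [5.5 4.1 3. ] Mz 0.22 j7 -0.23 z 66.4 t 32.3
   T about nut 0.64
 yaw 71.16 r 101.8 Ftool [4.8 3.  2.9] Mz 0.27 j7 -0.26 z 66.4 t 32.58
   T about nut 0.57
 yaw 69.16 r 101.8 Ftool [4.7 3.7 3.6] Mz 0.28 j7 -0.28 z 66.4 t 32.83
   T about nut 0.67
 yaw 72.11 r 101.8 Ftool [5.  2.1 2. ] Mz -0.01 j7 -0.02 z 66.1 t 33.42
   T about nut 0.2
 yaw 75.02 r 101.8 Ftool [5.1 2.6 1.8] Mz -0.19 j7 0.18 z 66.0 t 33.7
   T about nut 0.08
 yaw 76.94 r 102.5 Ftool [4.2 1.8 3.1] Mz -0.12 j7 0.18 z 66.0 t 33.95
   T about nut 0.06
```

Run:
```python
from h import *
d=np.radians(77)
for r in (115,135,162): print(bot.move_l(pose(d,r),velocity=60,until_force=25)); stat()
# nut check from a rotated wrist view: lift and back off
bot.move_l(pose(d,165,110),velocity=100)
w=snap('wrist','n3.png')
for k in bot.recognise('nut','wrist')[:2]: print(k)
print(bot.get_obs()['tcp_pos'],proj(w,[*N,65]))
# lay-down candidate: original spot
print(bot.ik([486.8,-319.1,17],down(np.radians(11))))
```

```text
False
 yaw 76.87 r 116.9 Ftool [-1.1  2.4  2.1] Mz -0.22 j7 0.22 z 66.1 t 34.32
False
 yaw 76.95 r 135.5 Ftool [0.3 0.3 1.3] Mz -0.02 j7 0.01 z 65.8 t 34.8
False
 yaw 76.97 r 162.2 Ftool [-0.  -0.6  1.7] Mz -0.02 j7 0.0 z 65.9 t 35.4
{'uv': [85.6, 304.7], 'p': 0.63}
[ 474.06375971 -275.92910549  109.26208974] [ 327.76769072 -102.72046686]
[ 0.21330189  0.6239923   0.39724016  1.94732117 -0.38576877  0.64443246
 -0.52340747]
```

Run:
```python
from h import *
G=[486.8,-319.1]; yw=np.radians(11)
o=bot.get_obs(); bot.move_l([*o['tcp_pos'][:2],150]); bot.move_ptp([*G,150],down(yw)); bot.move_l([*G,40],velocity=100)
print(bot.move_l([*G,15.5],velocity=25,until_force=6)); stat()
bot.open(); bot.move_l([*G,150],velocity=120)
bot.move_ptp([511,-176,190],down(np.pi/2)); w=snap('wrist','n4.png')
p,f=fitnut(w,511.5,-116); print('nut',p.round(2),(np.degrees(p[2])+30)%60-30,f)
bot.move_ptp([530,-400,160],down(np.pi/2)); snap('wrist','s4.png'); print(bot.get_obs()['time'])
a=cv2.imread('pics/n4.png');b=cv2.imread('pics/s4.png'); cv2.imwrite('pics/v4.png',np.vstack([a[:290],b[:290]]))
```

```text
True
 yaw 11.0 r 204.8 Ftool [-1.   0.3 -5.4] Mz 0.0 j7 0.0 z 15.9 t 39.58
nut [ 511.15 -115.94    1.01] -2.2270093074585873 1.8416064248680124
44.075
```

View pics/v4.png

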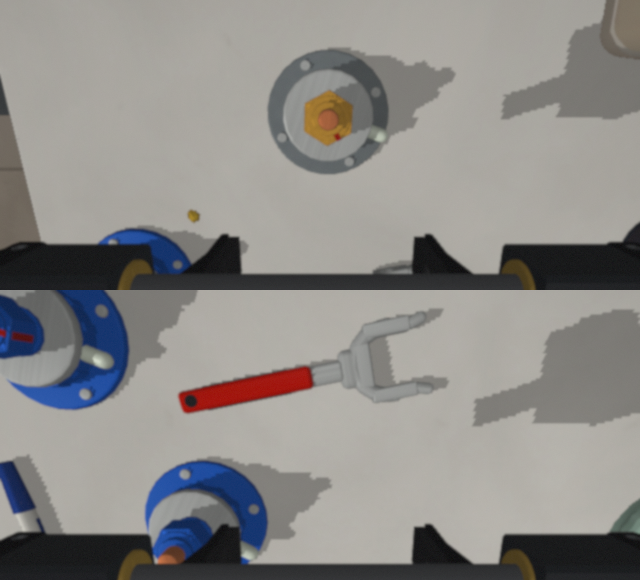

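The red stripe now sits at (338,136), about -62° against -3° before, so the nut has turned 59°. The spanner lies flat on the table.

```bash
python3 -c "
from workcell import bot
print(bot.job_done())"
```

```text
the job is handed in; nothing more can be done
None
```

I ran the nut down finger-tight to about 0.47 N m, turned it one flat further with the spanner (59° measured), laid the spanner back flat about 200 mm from the filter, and handed the job in; no verdict came back.

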